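# First diagonal of the gluing press

## Task

A potsherd lies under the clear plate of the small wooden gluing press, and all four wing nuts are slack. Begin tightening crosswise so that the plate is drawn down evenly: first turn the nut at the corner with the steel hanging ring a quarter turn clockwise, up to its stop, and only after that do the same with the nut diagonally opposite. Leave the other two nuts slack until the glue has been looked at, and let go of everything.

Things in the scene. Friction and masses are not known exactly. Their poses are not given: they have to be found in the camera images.
- press: Fixed gluing press: plywood base 170 x 170 x 18 mm, clear plate above it (top 36 mm over the table), four steel studs at x, y = +-55 mm, each with a wing nut; top 84 mm. Origin: centre of the underside, on the table; x, y along the edges, z up; any yaw. Nuts: (+55,+55) nut_ring, (-55,-55) nut_opposite, (+55,-55) nut_side_1, (-55,+55) nut_side_2. A flat steel ring sticks out of the (+,+) corner.
- nut_ring (a joint): Wing nut at the ring corner, first to tighten. The wings form an upright bar over the stud, 46 mm long, 10 thick, 50 to 80 mm above the table; pinch its flat sides at about 68 mm, turn on the spot. Value: rad, 0 slack, 1.45 tight stop, growing clockwise from above. At q the wings' length lies at -q (about up) from the press's x axis. Friction 0.1 N m, stays where left, keeps its height.
- nut_opposite (a joint): Wing nut diagonally opposite the ring corner; the second to tighten. Same shape as nut_ring and same joint meaning: 0 = slack, 1.45 rad = tight stop, growing clockwise seen from above. Centre at (-55, -55) mm in the press's frame.
- nut_side_1 (a joint): Wing nut at (+55, -55) mm in the press's frame; to be left slack. Same shape as nut_ring and same joint meaning: 0 = slack, 1.45 rad = tight stop, growing clockwise seen from above. 
- nut_side_2 (a joint): Wing nut at (-55, +55) mm in the press's frame; to be left slack. Same shape as nut_ring and same joint meaning: 0 = slack, 1.45 rad = tight stop, growing clockwise seen from above. 

How it is judged:
By the outcome, as a careful person would: the job done as asked, in the order asked, and still so for the second after the job is handed in, with the robot touching nothing.
It also fails if it takes over 38 s, if anything falls off the work surface, if the arm or the gripper's body presses on something with over 40 N, if the wrist force passes 120 N, or if a joint passes its speed limit or range.

## Robot

A 6-joint arm with a two-finger parallel gripper is mounted at the origin on a cart in front of the work surface, level with it; the furniture and walls round the work are solid. World frame = base frame: x ahead of the robot, y to its left, z up, the work surface at z = 0. Lengths are in m, angles in degrees, forces in N, time in s.
With the tool pointing down it reaches from about 0.25 to 0.725 m from the base axis. Payload 9.7 kg.
Tool frame: the origin (TCP) lies between the finger pads; the fingertips stand 11 mm ahead of it and the grasp point (between the pads) lies 8 mm behind it; y points along the fingers, x is the direction in which the jaws open and shut, and the axes are right-handed (so a half turn about y gives the same grasp; the last joint's range is limited). The gripper opens to 85 mm and grips with 20 to 120 N. Pads are 22 mm wide; open, the fingers measure 114 mm over their backs; the gripper's body (76 mm by 85 mm) begins 54 mm behind the grasp point. The pads swing forward as they close: fully open they stand 13 mm farther back than shut.
Start: joints at [-64.973, 4.979, 10.078, 95.1, 0, 90], TCP at [0.233, -0.498, 0.242] pointing down, gripper open.
Joint ranges: [-179.16, 179.16], [-48.56, 103.87], [-65.8, 70.77], [-126.05, 130.52], [-82.76, 87.17], [-180, 180]. Speed limits (degrees/s): [127.2, 127.2, 147.25, 180, 180, 180].

## Interface

Orientations are given as [roll, pitch, yaw] about the fixed x, y, z axes, in that order (R = Rz(yaw) Ry(pitch) Rx(roll)).
In Python, from workcell import bot, vision gives the robot as it stands. The module is installed in compiled form; this text tells all that it offers.
- The arm moves only by the shell command python3 -m crank 'ROWS' [OPENING] [FORCE]. ROWS is text: rows parted by semicolons, each of 6 numbers parted by spaces: the shift along the tool's x, y, z in m, then the turn, a rotation vector about the tool's x, y, z in rad. A call has 1 to 8 rows; each row is the pose to reach, as a shift and turn from the pose commanded when the call began, along the tool's axes at that moment; what a row does not reach only later rows make up. A row lasts 1/10 s, in which the tool goes at most 50 mm and 8.59 degrees, less where a joint would pass 70% of its speed; a pose out of reach is approached as far as the arm can. A call with a gripper value outside its range is refused whole. OPENING is the gripper's target within -1 to 1 (shut at 1, half-way at 0, fully open at -1), set as the call begins (- or left out, the last holds). The fingers move at their own pace and stop on an object; FORCE is the grip in N (left out, the last holds). Time passes only in rows, so rows that repeat a pose let the fingers close. It gives the time, the measured TCP pose, the force and the opening at its end, in the units of the state.
- bot.get_obs(): the state, without advancing time (a new reading comes with each control period).
- vision.camera(name): name is "scene" or "top" or "wrist"; returns the picture (480x640x3 uint8, red, green, blue); there is no depth.
- vision.get_calibration(name): a dict with "fx", "fy", "cx", "cy" (pixels), "rvec" (rotation vector, rad) and "tvec" (3), from world to camera coordinates, as OpenCV has them. Camera axes: x right, y down, z forward; pixel columns grow to the right and rows downward; lengths in m; the calibration is good to about 2 mm. A picture is of the moment at which its call begins: read the wrist's pose just before it. get_calibration takes no time and is no camera call; for the wrist camera it gives the pose at the moment of the call.
- bot.job_done(): hands the job in, once; it reports no verdict.
The state is a dict: "time": time; "q": joint angles; "qd": joint speeds; "joint_efforts": joint torques, N m; "ee_pos": TCP position; "tcp_rot": TCP orientation; "wrist_force": force on the tool from outside, world axes, zero at the start; "torque": the same for the moment, N m; "opening": finger opening in m.
Only numpy, scipy, OpenCV 4.12 (cv2) and the standard library are available. Lean on these libraries where they do the work, as an engineer would, in place of code of your own. Each camera call takes 0.05 s, during which the arm holds its last target. There are 200 camera calls.

## Working session

There is one attempt and no reset: what is moved stays moved. The work goes in short steps, Python scripts to look and compute and a shell command to move; the robot and the scene stay as the last step left them, time stands still between calls to the robot, and variables do not carry over. Pictures are saved under pics/ and viewed, about 8 in all and at most 12, crops included, and the job is handed in when it is done.

```bash
mkdir -p pics; python3 - <<'E'
from workcell import bot, vision
import cv2
o=bot.get_obs();print(o['time'],o['ee_pos'],o['tcp_rot'],o['q'],o['opening'])
for n in('top','scene'):
    cv2.imwrite(f'pics/{n}0.png',vision.camera(n)[:,:,::-1]);print(n,vision.get_calibration(n))
E
```

```text
0.0 [ 0.23258624 -0.49817274  0.24158727] [-9.00017812e+01  7.59893306e-02 -6.49714061e+01] [-6.49722435e+01  5.01206788e+00  1.00359611e+01  9.50998825e+01
 -1.78227064e-03  8.99991626e+01] 0.08544964906243953
top {'fx': 458.9559405312764, 'fy': 458.9559405312764, 'cx': 323.90316486483295, 'cy': 249.13131999222261, 'rvec': array([ 2.06234968, -2.17003562,  0.23368021]), 'tvec': array([-0.00827367,  0.55329119,  0.78628104])}
scene {'fx': 455.77794188591577, 'fy': 455.77794188591577, 'cx': 324.4127496834645, 'cy': 241.7106561153331, 'rvec': array([ 0.86243242, -2.40161306,  1.24837995]), 'tvec': array([0.4085669 , 0.2790811 , 0.57963302])}
```

View pics/top0.png

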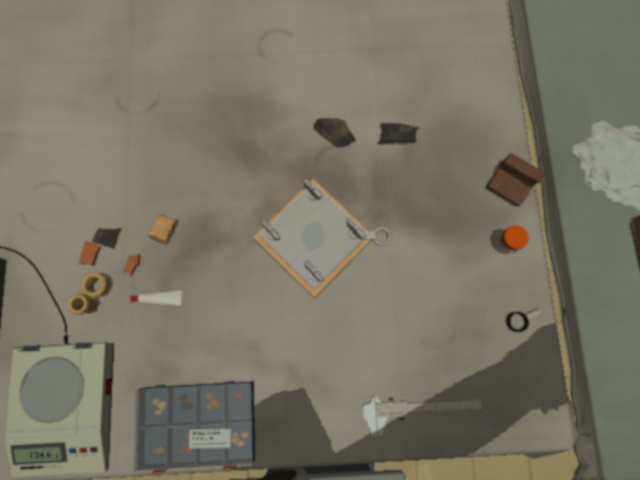

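View pics/scene0.png

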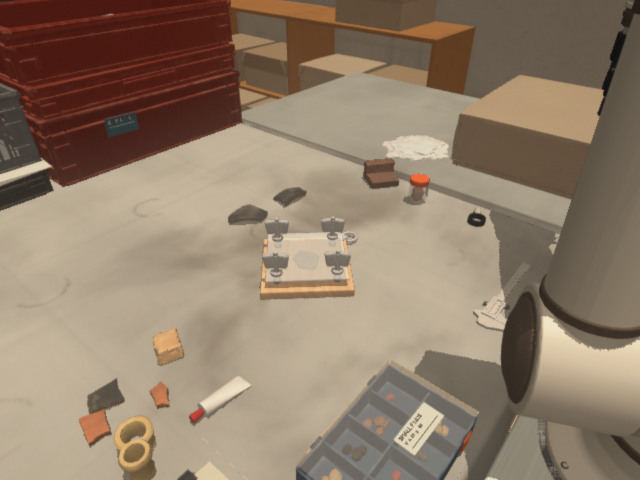

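The ring is at top-image pixel (380,236), so the ring corner is on the right. The nuts sit near (357,229), (313,189), (270,230) and (313,271). I'll enlarge the crop to read them more closely.

```bash
cat > h.py <<'E'
import numpy as np, cv2
from workcell import bot, vision
def ray(c,uv,z):
    R=cv2.Rodrigues(c['rvec'])[0]; C=-R.T@c['tvec']
    d=R.T@np.array([(uv[0]-c['cx'])/c['fx'],(uv[1]-c['cy'])/c['fy'],1]); return C+d*(z-C[2])/d[2]
def proj(c,p): return cv2.projectPoints(np.float64(p).reshape(-1,3),c['rvec'],c['tvec'],np.array([[c['fx'],0,c['cx']],[0,c['fy'],c['cy']],[0,0,1]]),None)[0][:,0]
E
python3 - <<'E'
from h import *
im=cv2.imread('pics/top0.png')[170:305,245:400]
cv2.imwrite('pics/top0c.png',cv2.resize(im,None,fx=5,fy=5,interpolation=cv2.INTER_CUBIC)[:600])
c=vision.get_calibration('top')
R=cv2.Rodrigues(c['rvec'])[0];print(-R.T@c['tvec'])
for uv,z in [((372,236),.018),((314,180),.018),((254,238),.018),((316,297),.018),((380,236),.01)]: print(uv,ray(c,uv,z).round(4))
E
```

```text
[ 0.37796342 -0.02210493  0.88379437]
(372, 236) [ 0.5819 -0.1317  0.018 ]
(314, 180) [ 0.7021 -0.0246  0.018 ]
(254, 238) [0.5894 0.097  0.018 ]
(316, 297) [ 0.4691 -0.0174  0.018 ]
(380, 236) [ 0.583  -0.1484  0.01  ]
```

View pics/top0c.png

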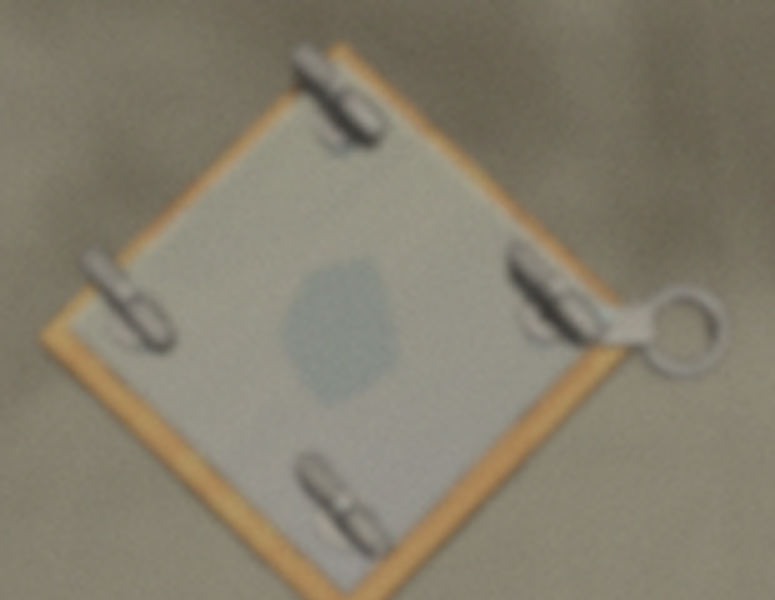

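```bash
cat >> h.py <<'E'
from scipy.spatial.transform import Rotation as Rn
def rows(pos,a):
    o=bot.get_obs(); R=Rn.from_euler('xyz',o['tcp_rot'],degrees=True)
    T=Rn.from_euler('xyz',[-90,0,a],degrees=True)
    print('shift',R.inv().apply(np.array(pos)-o['ee_pos']).round(4),'turn',(R.inv()*T).as_rotvec().round(4))
E
python3 - <<'E'
from h import *
from scipy.optimize import least_squares
c=vision.get_calibration('top')
# wing-top end points read in the 5x crop -> full pixels, z=.08 ; board corners z=.018
P=np.array([[55,55],[-55,-55],[55,-55],[-55,55]])/1000
w=np.array([[558,295],[130,302],[345,508],[340,98]])/5+[245,170]
cor=np.array([[85,85],[-85,-85],[-85,85]])/1000
cp=np.array([[632,338],[43,333],[340,45]])/5+[245,170]
def world(x,p,z):
    k,s=np.cos(x[2]),np.sin(x[2]); return np.c_[x[0]+k*p[:,0]-s*p[:,1],x[1]+s*p[:,0]+k*p[:,1],np.full(len(p),z)]
f=lambda x:np.r_[(proj(c,world(x,P,.075))-w).ravel(),(proj(c,world(x,cor,.018))-cp).ravel()]
r=least_squares(f,[.5856,-.0192,np.radians(-136.8)]);print(r.x,np.degrees(r.x[2]),r.fun.round(1));print(world(r.x,P,.068).round(4))
N=world(r.x,P,.068)
rows([*N[0,:2],.2],np.degrees(r.x[2])+90)
E
```

```text
[ 0.58535784 -0.01833939 -2.40042479] -137.5342094965466 [-0.7  0.6 -0.7 -0.3 -0.8  0.5 -0.  -0.5  4.1 -0.8 -2.1  0.9  0.4 -0.6]
[[ 0.5819 -0.096   0.068 ]
 [ 0.5888  0.0594  0.068 ]
 [ 0.5077 -0.0149  0.068 ]
 [ 0.6631 -0.0218  0.068 ]]
shift [-0.2166  0.0419  0.4866] turn [-2.000e-04 -3.044e-01 -1.200e-03]
```

```bash
R="x"; python3 -m crank '-0.216 0.042 0.487 0 -0.305 0;-0.216 0.042 0.487 0 -0.305 0;-0.216 0.042 0.487 0 -0.305 0;-0.216 0.042 0.487 0 -0.305 0;-0.216 0.042 0.487 0 -0.305 0;-0.216 0.042 0.487 0 -0.305 0;-0.216 0.042 0.487 0 -0.305 0;-0.216 0.042 0.487 0 -0.305 0' && python3 - <<'E'
from h import *
o=bot.get_obs();print(o['q'].round(1) if hasattr(o['q'],'round') else o['q'])
rows([.5819,-.096,.2],-47.5)
E
```

```text
time: 0.9
ee_pos: [0.4955, -0.1958, 0.2105]
tcp_rot: [-90.0, 0.0, -47.5]
wrist_force: [0.7, -1.0, -0.1]
opening: 0.0857
[-21.6   2.1   3.5  91.4  -0.  115.9]
shift [-0.0152  0.0105  0.1311] turn [ 0.0002  0.0001 -0.0002]
```

```bash
python3 -m crank '-0.015 0.010 0.131 0 -1.18 0;-0.015 0.010 0.131 0 -1.18 0;-0.015 0.010 0.131 0 -1.18 0;-0.015 0.010 0.131 0 -1.18 0;-0.015 0.010 0.131 0 -1.18 0;-0.015 0.010 0.131 0 -1.18 0;-0.015 0.010 0.131 0 -1.18 0;-0.015 0.010 0.131 0 -1.18 0' >/dev/null;  python3 -m crank '0 0 0 0 -1.18 0;0 0 0 0 -1.18 0;0 0 0 0 -1.18 0;0 0 0 0 -1.18 0;0 0 0 0 -1.18 0;0 0 0 0 -1.18 0;0 0 0 0 -1.18 0;0 0 0 0 -1.18 0' >/dev/null;  python3 -m crank '0 0 0 0 -0.78 0;0 0 0 0 -0.78 0;0 0 0 0 -0.78 0;0 0 0 0 -0.78 0;0 0 0 0 -0.78 0;0 0 0 0 -0.78 0;0 0 0 0 -0.78 0';  python3 - <<'E'
from h import *
print(bot.get_obs()['q'])
rows([.5819,-.096,.2],132.5)
c=vision.get_calibration('wrist'); im=vision.camera('wrist')[:,:,::-1]
print({k:np.round(v,3) for k,v in c.items()})
N=np.array([[.5819,-.096,.068],[.5888,.0594,.068],[.5077,-.0149,.068],[.6631,-.0218,.068]]);N[:,2]=.08
print(proj(c,N).round(1))
cv2.imwrite('pics/w1.png',im); np.save('w1.npy',c,allow_pickle=True)
E
```

```text
time: 3.2
ee_pos: [0.5809, -0.0981, 0.2005]
tcp_rot: [-90.0, -0.0, 132.3]
wrist_force: [0.2, -0.0, 0.5]
opening: 0.0852
[-9.58399953e+00  9.76712040e+00  1.07300946e+01  9.09968370e+01
  2.32675647e-03 -5.18412744e+01]
shift [ 0.0009  0.0005 -0.0021] turn [-0.0003 -0.0042  0.0005]
{'fx': np.float64(371.59), 'fy': np.float64(371.59), 'cx': np.float64(312.759), 'cy': np.float64(232.105), 'rvec': array([-1.213, -2.74 , -0.41 ]), 'tvec': array([ 0.463, -0.373,  0.234])}
[[313.2 233. ]
 [451.8 364.5]
 [468.1 232.4]
 [313.5 365.1]]
```

View pics/w1.png

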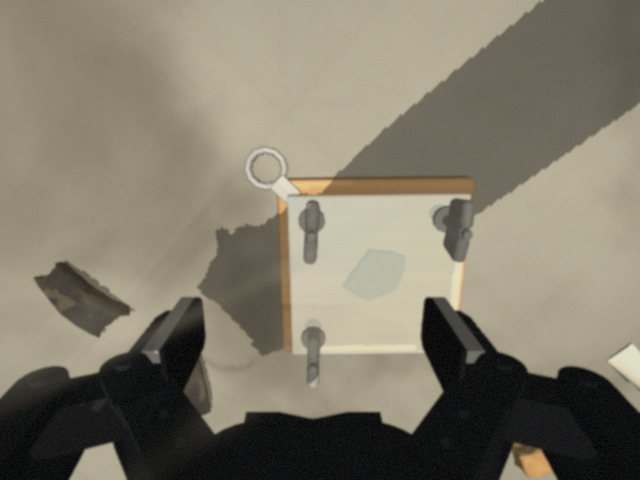

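The wrist image shows the ring at (266,167). The ring nut is at about (311,231), side_1 at (459,230), side_2 at (313,357), and nut_opposite is hidden by the finger. All bars run vertically, which fits slack nuts and the predicted layout. I'll crop for a closer reading.

```bash
python3 - <<'E'
from h import *
im=cv2.imread('pics/w1.png')
cv2.imwrite('pics/w1c.png',cv2.resize(im[170:370,240:500],None,fx=3,fy=3,interpolation=cv2.INTER_CUBIC))
E
```

```text
(no output)
```

View pics/w1c.png

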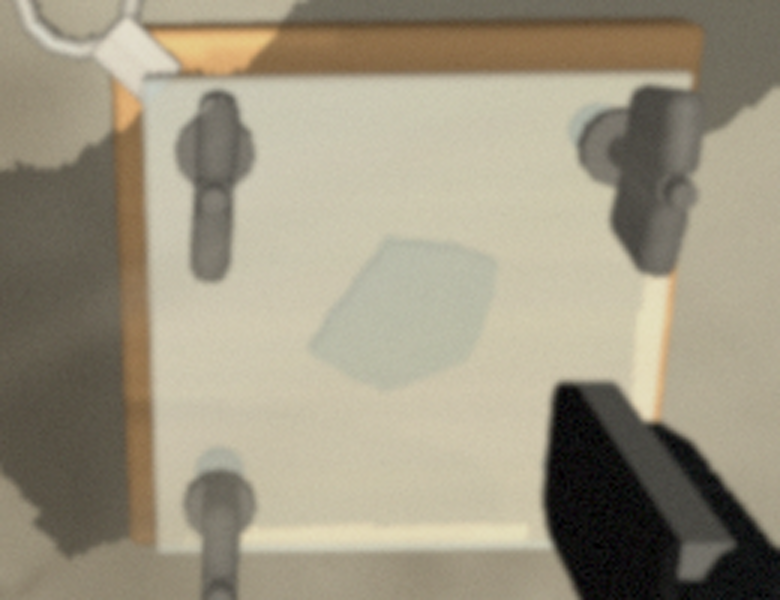

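```bash
python3 - <<'E'
from h import *
from scipy.optimize import least_squares
c=np.load('w1.npy',allow_pickle=True).item()
P=np.array([[55,55],[55,-55],[-55,55],[-55,-55]])/1000
w=np.array([[214,200],[681,194],[219,595]])/3+[240,170]
# ring bar end centres top (z~.08)
def world(x,p,z):
    k,s=np.cos(x[2]),np.sin(x[2]); return np.c_[x[0]+k*p[:,0]-s*p[:,1],x[1]+s*p[:,0]+k*p[:,1],np.full(len(p),z)]
r=least_squares(lambda x:(proj(c,world(x,P[:3],.084))-w).ravel(),[.585,-.018,-2.4]);print(r.x,np.degrees(r.x[2]),r.fun.round(1));N=world(r.x,P,.068);print(N.round(4))
rows([*N[0,:2],.060],np.degrees(r.x[2])-90)
E
```

```text
[ 0.58670034 -0.01882624 -2.39238826] -137.07375021396416 [-0.6 -0.5  1.  -0.3 -0.4  1.2]
[[ 0.5839 -0.0966  0.068 ]
 [ 0.509  -0.016   0.068 ]
 [ 0.6644 -0.0216  0.068 ]
 [ 0.5895  0.0589  0.068 ]]
shift [-0.0009  0.1406 -0.0032] turn [-0.0002 -0.0126  0.0003]
```

```bash
python3 -m crank '-0.001 0.06 -0.003 0 -0.013 0;-0.001 0.1 -0.003 0 -0.013 0;-0.001 0.125 -0.003 0 -0.013 0;-0.001 0.14 -0.003 0 -0.013 0;-0.001 0.14 -0.003 0 -0.013 0;-0.001 0.14 -0.003 0 -0.013 0' &&  python3 -m crank '0 0 0 0 0 0;0 0 0 0 0 0;0 0 0 0 0 0;0 0 0 0 0 0;0 0 0 0 0 0;0 0 0 0 0 0;0 0 0 0 0 0;0 0 0 0 0 0' 1 40; python3 -c "
from h import *
o=bot.get_obs();print(o['torque'],o['q']);rows([.5839,-.0966,.06],133)"
```

```text
time: 3.85
ee_pos: [0.5846, -0.097, 0.0623]
tcp_rot: [-90.1, 0.1, 133.1]
wrist_force: [0.6, 0.4, 0.3]
opening: 0.0853
time: 4.65
ee_pos: [0.5841, -0.0969, 0.0611]
tcp_rot: [-90.0, 0.0, 133.2]
wrist_force: [0.6, -0.2, 3.1]
opening: 0.0097
[-0.02497522 -0.03553857 -0.10505251] [-9.41523666e+00  1.10034109e+01 -3.27489188e+00  7.56931489e+01
 -1.30913643e-03 -5.25660491e+01]
shift [ 0.0003  0.0011 -0.    ] turn [ 0.0003  0.0026 -0.0004]
```

```bash
python3 -m crank '0 0 0 0 0.13 0;0 0 0 0 0.26 0;0 0 0 0 0.39 0;0 0 0 0 0.52 0;0 0 0 0 0.65 0;0 0 0 0 0.78 0;0 0 0 0 0.91 0;0 0 0 0 1.04 0' &&  python3 -m crank '0 0 0 0 0.13 0;0 0 0 0 0.26 0;0 0 0 0 0.34 0;0 0 0 0 0.38 0;0 0 0 0 0.41 0;0 0 0 0 0.41 0;0 0 0 0 0.41 0'; python3 -c "
from h import *
o=bot.get_obs();print(o['torque'],o['q']);rows([.5839,-.0966,.06],133-83.1)"
```

```text
time: 5.45
ee_pos: [0.5836, -0.0953, 0.0611]
tcp_rot: [-89.9, -0.1, 73.3]
wrist_force: [-1.8, 8.6, 4.8]
opening: 0.0091
time: 6.15
ee_pos: [0.5839, -0.0947, 0.0611]
tcp_rot: [-89.9, -0.2, 50.2]
wrist_force: [-1.0, 11.5, 4.2]
opening: 0.0094
[ 2.17834396  0.09254846 -0.12219658] [-9.31688421 10.99089864 -3.29046092 75.745418    0.22118399 30.51317319]
shift [-0.0015  0.0011 -0.0012] turn [-0.0024  0.0047  0.0031]
```

```bash
python3 -m crank '0.001 0 0.001 0 0.02 0;0.001 0 0.001 0 0.03 0;0.001 0 0.001 0 0.03 0'; python3 -c "
from h import *
o=bot.get_obs();print(o['torque'],o['q'][5],o['tcp_rot'])";  python3 -m crank '0 0 0 0 0.02 0;0 0 0 0 0.04 0;0 0 0 0 0.04 0;0 0 0 0 0.04 0'; python3 -c "
from h import *
o=bot.get_obs();print(o['torque'],o['q'][5])"
```

```text
time: 6.45
ee_pos: [0.5839, -0.0946, 0.0611]
tcp_rot: [-90.0, -0.1, 48.4]
wrist_force: [0.3, 6.6, 4.4]
opening: 0.0092
[ 1.21999691 -0.01618262  0.92474002] 32.332910664868486 [-8.99664752e+01 -7.56654750e-02  4.84253549e+01]
time: 6.85
ee_pos: [0.584, -0.0946, 0.0612]
tcp_rot: [-90.0, -0.1, 46.2]
wrist_force: [-0.2, 5.4, 4.8]
opening: 0.0093
[1.18537689 0.02072915 1.46586092] 34.562671373938386
```

```bash
python3 -m crank '0 0 0 0 -0.02 0;0 0 0 0 -0.02 0;0 0 0 0 -0.02 0;0 0 0 0 -0.02 0;0 0 0 0 -0.02 0;0 0 0 0 -0.02 0;0 0 0 0 -0.02 0' -1;python3 -m crank '0 -0.03 0 0 0 0;0 -0.07 0 0 0 0;0 -0.11 0 0 0 0;0 -0.11 0 0 0 0;0 -0.11 0 0 0 0'; python3 -c "
from h import *
o=bot.get_obs();print(o['torque'],o['q']);rows([.59,.0605,.17],133)
cv2.imwrite('pics/t2.png',cv2.resize(vision.camera('top')[170:305,245:400,::-1],None,fx=4,fy=4,interpolation=2))"
```

```text
time: 7.55
ee_pos: [0.5838, -0.0954, 0.0608]
tcp_rot: [-90.0, 0.0, 47.2]
wrist_force: [0.6, 1.1, 0.3]
opening: 0.0856
time: 8.05
ee_pos: [0.5844, -0.0955, 0.1719]
tcp_rot: [-90.1, -0.1, 47.2]
wrist_force: [-0.2, 0.2, -0.7]
opening: 0.0852
[-0.02194506  0.05670119 -0.04341692] [-9.28000441e+00  9.78173683e+00  7.58335002e+00  8.76746639e+01
 -6.86556326e-04  3.35094934e+01]
shift [0.1183 0.0018 0.1018] turn [ 2.4000e-03 -1.4973e+00 -4.0000e-04]
```

```bash
python3 -c "
from h import *
c=vision.get_calibration('wrist');im=vision.camera('wrist')[:,:,::-1];cv2.imwrite('pics/w2.png',im)
print(proj(c,[[.584,-.0955,.084],[.5895,.06,.084],[.509,-.016,.084],[.664,-.0216,.084]]).round(0))"
```

```text
[[314. 246.]
 [533.  68.]
 [328.  53.]
 [488. 259.]]
```

View pics/w2.png

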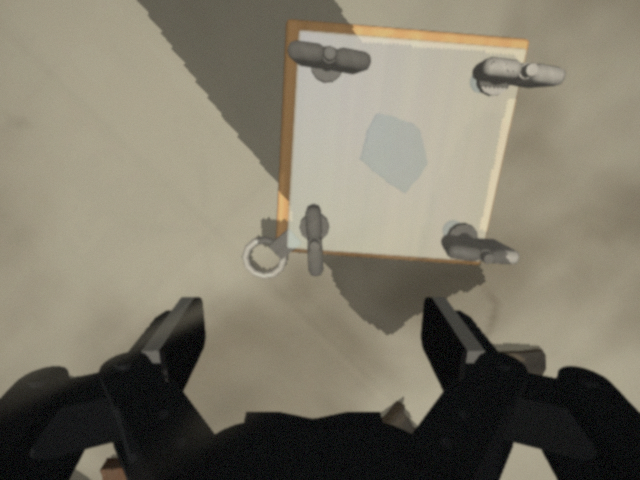

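The ring nut (bar near (315,240)) now stands across the other three. The opposite stud top is at (530,70), against a prediction of (533,68).

```bash
python3 -c "
from h import *
c=vision.get_calibration('wrist');print(ray(c,(530,70),.084),ray(c,(315,242),.084))";  python3 -m crank '0.118 0.002 0.102 0 -0.8 0;0.118 0.002 0.102 0 -0.8 0;0.118 0.002 0.102 0 -0.8 0;0.118 0.002 0.102 0 -0.8 0;0.118 0.002 0.102 0 -0.8 0;0.118 0.002 0.102 0 -0.8 0;0.118 0.002 0.102 0 -0.8 0' >/dev/null; python3 -m crank '0 0 0 0 -0.697 0;0 0 0 0 -0.697 0;0 0 0 0 -0.697 0;0 0 0 0 -0.697 0;0 0 0 0 -0.697 0;0 0 0 0 -0.697 0;0 0 0 0 -0.697 0'; python3 -c "
from h import *
rows([.59,.0605,.06],133)"
```

```text
[0.58875255 0.05798082 0.084     ] [ 0.58191526 -0.09332718  0.084     ]
time: 9.55
ee_pos: [0.5889, 0.0603, 0.1682]
tcp_rot: [-90.0, -0.0, 132.7]
wrist_force: [0.6, 0.0, -0.1]
opening: 0.0855
shift [-0.0007  0.1082 -0.001 ] turn [-0.0008 -0.0046  0.0006]
```

```bash
python3 -m crank '-0.001 0.05 0 0 -0.005 0;-0.001 0.08 0 0 -0.005 0;-0.001 0.1 0 0 -0.005 0;-0.001 0.108 0 0 -0.005 0;-0.001 0.108 0 0 -0.005 0' &&  python3 -m crank '0 0 0 0 0 0;0 0 0 0 0 0;0 0 0 0 0 0;0 0 0 0 0 0;0 0 0 0 0 0;0 0 0 0 0 0;0 0 0 0 0 0;0 0 0 0 0 0' 1 40
```

```text
time: 10.05
ee_pos: [0.5892, 0.0596, 0.0599]
tcp_rot: [-89.9, -0.1, 133.2]
wrist_force: [-0.5, 0.7, 0.2]
opening: 0.0853
time: 10.85
ee_pos: [0.5904, 0.0595, 0.0614]
tcp_rot: [-90.1, 0.1, 133.2]
wrist_force: [3.6, -3.7, 2.1]
opening: 0.0094
```

```bash
python3 -m crank '0 0 0 0 0.13 0;0 0 0 0 0.26 0;0 0 0 0 0.39 0;0 0 0 0 0.52 0;0 0 0 0 0.65 0;0 0 0 0 0.78 0;0 0 0 0 0.91 0;0 0 0 0 1.04 0' &&  python3 -m crank '0 0 0 0 0.13 0;0 0 0 0 0.26 0;0 0 0 0 0.34 0;0 0 0 0 0.38 0;0 0 0 0 0.41 0;0 0 0 0 0.41 0;0 0 0 0 0.41 0'; python3 -c "
from h import *
o=bot.get_obs();print(o['torque'],o['q'])"
```

```text
time: 11.65
ee_pos: [0.5902, 0.06, 0.0613]
tcp_rot: [-90.1, -0.0, 73.4]
wrist_force: [4.2, -0.3, 2.3]
opening: 0.0094
time: 12.35
ee_pos: [0.5904, 0.0602, 0.0614]
tcp_rot: [-90.0, -0.1, 50.3]
wrist_force: [5.1, 1.7, 3.1]
opening: 0.0091
[ 0.41098225 -0.99369002 -0.04398306] [ 5.80025922e+00  1.11194830e+01 -3.11328959e+00  7.56785727e+01
  3.96565534e-02  4.55460656e+01]
```

```bash
python3 -m crank '0 0 0 0 0.02 0;0 0 0 0 0.04 0;0 0 0 0 0.06 0;0 0 0 0 0.07 0;0 0 0 0 0.07 0'; python3 -c "
from h import *
o=bot.get_obs();print(o['torque'],o['q'][5])"
```

```text
time: 12.85
ee_pos: [0.5904, 0.0601, 0.0614]
tcp_rot: [-90.0, -0.1, 46.3]
wrist_force: [4.6, 0.5, 4.1]
opening: 0.0097
[ 0.15447687 -1.01799907  1.42844458] 49.46042544902387
```

At the stop, with the same torque signature as the first nut. Now I'll release, rise and look.

```bash
python3 -m crank '0 0 0 0 -0.02 0;0 0 0 0 -0.02 0;0 0 0 0 -0.02 0;0 0 0 0 -0.02 0;0 0 0 0 -0.02 0;0 0 0 0 -0.02 0;0 0 0 0 -0.02 0' -1;python3 -m crank '0 -0.03 0 0 0 0;0 -0.07 0 0 0 0;0 -0.11 0 0 0 0;0 -0.15 0 0 0 0;0 -0.16 -0.04 0 0 0;0 -0.16 -0.08 0 0 0;0 -0.16 -0.08 0 0 0'; python3 -c "
from h import *
c=vision.get_calibration('wrist');im=vision.camera('wrist')[:,:,::-1];cv2.imwrite('pics/w3.png',im)
print(bot.get_obs()['wrist_force'])
a=np.radians(-137.07);q=1.45
for n in ([.584,-.095],[.5895,.06],[.509,-.016],[.664,-.0216]):
  for t in (a,a-q):
    d=.02*np.array([np.cos(t),np.sin(t)]);p=proj(c,[[*(n-d),.078],[*n,.084],[*(n+d),.078]]);print(p.round(0).tolist(), 'ang %.1f'%np.degrees(np.arctan2(*(p[2]-p[0])[::-1])))"
```

```text
time: 13.55
ee_pos: [0.5897, 0.0597, 0.0608]
tcp_rot: [-90.0, 0.0, 47.3]
wrist_force: [0.4, 0.6, -0.0]
opening: 0.0856
time: 14.25
ee_pos: [0.6509, 0.0027, 0.2194]
tcp_rot: [-90.0, 0.0, 47.2]
wrist_force: [-1.0, -0.5, -0.5]
opening: 0.0855
[-0.74859848  1.22881048  0.29476998]
[[189.0, 245.0], [160.0, 246.0], [137.0, 241.0]] ang -176.0
[[167.0, 267.0], [160.0, 246.0], [159.0, 218.0]] ang -99.8
[[343.0, 107.0], [315.0, 105.0], [286.0, 103.0]] ang -175.5
[[316.0, 135.0], [315.0, 105.0], [313.0, 74.0]] ang -92.4
[[184.0, 96.0], [151.0, 93.0], [125.0, 92.0]] ang -175.5
[[159.0, 124.0], [151.0, 93.0], [149.0, 62.0]] ang -99.1
[[328.0, 256.0], [302.0, 257.0], [277.0, 252.0]] ang -176.0
[[304.0, 278.0], [302.0, 257.0], [301.0, 229.0]] ang -93.3
```

View pics/w3.png

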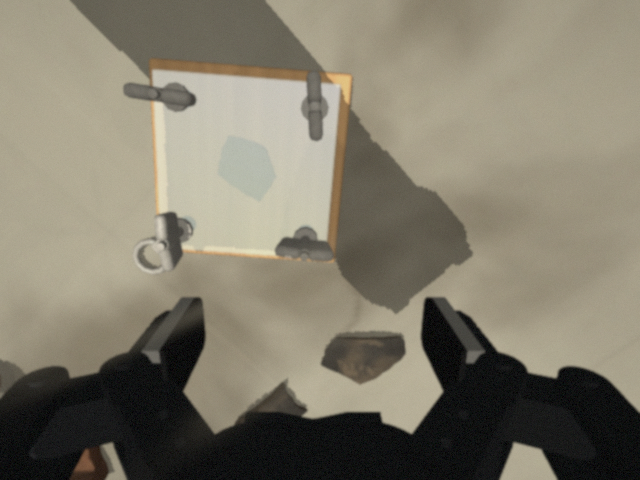

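Nut_opposite's bar runs (313,75)–(316,137), as predicted for the stop, and both side nuts match slack. I'll crop in on the ring nut.

```bash
python3 - <<'E'
from h import *
im=cv2.imread('pics/w3.png')
cv2.imwrite('pics/w3c.png',cv2.resize(im[55:285,115:365],None,fx=2.6,fy=2.6,interpolation=cv2.INTER_CUBIC))
E
```

```text
(no output)
```

View pics/w3c.png

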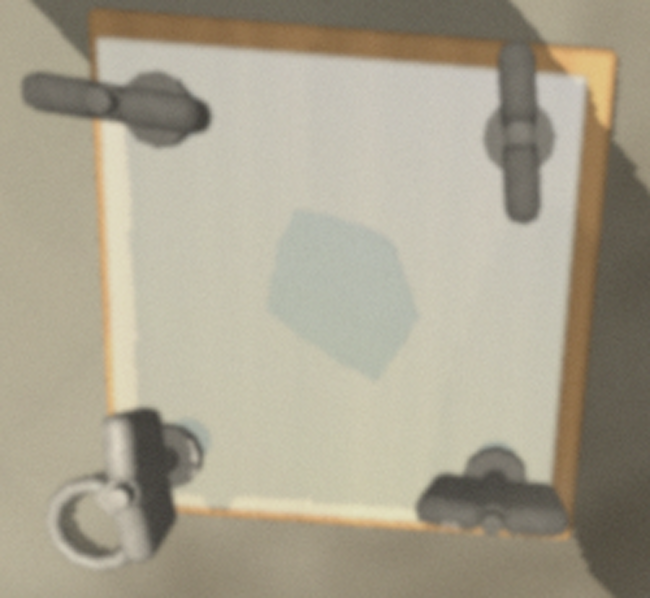

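The ring nut's bar top runs (120,415)–(140,558) in the crop, which matches the predicted slope at the stop. The other two nuts are slack and the gripper is clear.

```bash
python3 -c "
from workcell import bot
print(bot.job_done())"
```

```text
the job is handed in; nothing more can be done
None
```

I turned the nut at the ring corner clockwise to its stop first, then did the same with the nut diagonally opposite, and handed the job in at about 14.3 s.

- **Stops reached:** with both nuts the reaction torque rose from about 0.1 to about 1.4 N m at the end of the turn, so each had met its stop.
- **Final view:** in the last wrist picture, taken after both releases, both tightened bars match the angle expected at the stop (1.45 rad). The other two nuts still lie at slack.
- **Let go:** the gripper was open and about 0.22 m above the table, with about 1.5 N of noise on the wrist force.
- **Disagreements:** my measured nut positions were off by up to about 2 mm. This only caused side forces up to about 12 N while turning. In the first overhead fit the ring corner of the base was also about 4 pixels off, probably because the ring hides it. I relied on the stud tops in the wrist view instead.

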